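Hold the keyed drive stem home in the vegetable cutter

ROBOT

A 6-joint arm with a two-finger parallel gripper is mounted at the origin on the work surface. World frame = base frame: x ahead of the robot, y to its left, z up, the work surface at z = 0. Lengths are in m, angles in rad, forces in N, time in s.
With the tool pointing down it reaches from about 0.35 to 0.975 m from the base axis. Payload 4.9 kg.
Tool frame: the origin (TCP) lies on the centre line of the jaws, within the pads' length; the fingertips stand 8 mm ahead of it and the grasp point (between the pads) lies 11 mm behind it; z points along the fingers, y is the direction in which the jaws open and shut (so a half turn about z gives the same grasp; the last joint's range is limited). The gripper opens to 85 mm and grips with 20 to 120 N. Pads are 22 mm wide; open, the fingers measure 114 mm over their backs; the gripper's body (76 mm by 85 mm) begins 54 mm behind the grasp point. The pads swing forward as they close: fully open they stand 13 mm farther back than shut.
Start: joints at [-1.28, 0.053, 1.613, -0, 1.476, -0.119], TCP at [0.249, -0.573, 0.216] pointing down, gripper open.
Joint ranges: [-3.01, 3.01], [-1.01, 2.22], [0.06, 2.58], [-1.02, 4.17], [0.09, 2.62], [-3.14, 3.14]. Speed limits (rad/s): [2.57, 2.57, 3.14, 3.14, 3.14, 3.14].

INTERFACE

Orientations are given as a rotation vector (axis times angle).
In Python, from station import get_obs, get_image, calibration, finish_job gives the robot as it stands. The module is installed in compiled form; this text tells all that it offers.
- The arm moves only by the shell command python3 -m jog 'ROWS' [FORCE]. ROWS is JSON, a list of rows, each a list of 7 numbers: the shift along the tool's x, y, z in cm, then the turn, a rotation vector about the tool's x, y, z in rad, then the closure in counts, from 0 (fully open) to 255 (shut). In form: [[dx, dy, dz, ax, ay, az, jaw], ...]. A call has 1 to 8 rows; each row is the pose to reach, as a shift and turn from the pose measured when the call began, along the tool's axes at that moment; what a row does not reach only later rows make up. A row lasts 1/12 s, in which the tool goes at most 41.7 mm and 7.16 degrees, less where a joint would pass 70% of its speed; a pose out of reach is approached as far as the arm can. A call with a gripper value outside its range is refused whole. The fingers move at their own pace and stop on an object; FORCE is the grip in N (left out, the last holds). Time passes only in rows, so rows that repeat a pose let the fingers close. It gives the time, the measured TCP pose, the force and the opening at its end, in the units of the state.
- get_obs(): the state, without advancing time (a new reading comes with each control period).
- get_image(name): name is "scene" or "top" or "wrist"; returns the picture (384x512x3 uint8, red, green, blue); there is no depth.
- calibration(name): a dict with "vfov" (degrees; the focal length in pixels is half the picture's height over the tangent of half this angle, whatever the lens; pixels are square), "cx", "cy" (the principal point, pixels), "R" (3x3) and "t" (3): a world point X has camera coordinates R X + t. Camera axes: x right, y down, z forward; pixel columns grow to the right and rows downward; lengths in m; the calibration is good to about 2 mm. A picture is of the moment at which its call begins: read the wrist's pose just before it. calibration takes no time and is no camera call; for the wrist camera it gives the pose at the moment of the call.
- finish_job(): hands the job in, once; it reports no verdict.
The state is a dict: "t": time; "q": joint angles; "dq": joint speeds; "effort": joint torques, N m; "tool_pos": TCP position; "tool_rot": TCP orientation; "contact_force": force on the tool from outside, world axes, zero at the start; "wrist_torque": the same for the moment, N m; "opening": finger opening in m.
Only numpy, scipy, OpenCV 4.12 (cv2) and the standard library are available. Lean on these libraries where they do the work, as an engineer would, in place of code of your own. Each camera call takes 0.05 s, during which the arm holds its last target. There are 200 camera calls.

TASK

Take the white-winged drive stem with the orange end out of the storage rack, put its shaft into the vegetable cutter's drive hub, turn it until its key slips into the keyway (orange end over the hub's orange mark) and push it fully home against the ejector spring, collar down on the hub. Finish while still gripping the stem by its wing and pressing it down, because the spring lifts it when you let go; leave the other stems and the jars where they are.

Things in the scene. Friction and masses are not known exactly. Their poses are not given: they have to be found in the camera images.
- stem_wing (a point): Wing centre of the stem to fit (loose, 0.2 kg), on its axis. Upright white wing to grip: 44 mm long (x), 14 thick (y), 40 tall; +x points to its orange end (last 10 mm), z up. Below it a grey collar, 46 mm across, 6 thick, its top 20 mm and underside 26 mm below this point, then the shaft, tip 66 mm below. Starts upright in any of the rack's holes, collar on the rack's top.
- stem_tip (a point): Centre of the lower end of that stem's steel shaft (20 mm in diameter, 40 mm long below the collar, chamfered tip). Same axes. One key on the +x side, below the wing's orange end: 8 mm wide, standing out to 15 mm from the axis, from 14 to 30 mm above this tip; the lowest 14 mm of shaft is plain round.
- hub_mouth (a point): Centre of the top face of the drive hub, a fixed black cylinder (it does not turn), 45 mm across, 46 tall, on the cutter's top; 166 mm above the table. z up; +x points to the keyway, marked by orange in the rim and an orange strip at the foot. Bore 22.4 mm across; keyway 11 mm wide, out to 16.5 mm from the axis, full depth. Stem home: collar on this face, wing centre 26 mm above this point.
- ejector (a joint): Travel of the sprung ejector pin in the hub's bore, m: 0 up (its top 30 mm below the hub's top face), 0.010 fully down, where the tip of a stem that is home holds it. Its spring pushes up with about 6 N at 0 and 11 N at 0.010, more than the stem's weight. A key that is not over the keyway rests on the hub's rim, with 14 mm of plain shaft in the bore.
- machine: The vegetable cutter's motor base, fixed: white box 240 mm (x) by 200 mm (y), 120 mm tall, with buttons on its -x side, the hub on its top; three steel lugs 10 mm tall stand on the top 75 mm from the hub's axis. Origin: centre of its underside; z up.
- rack: Grey plastic storage block for stems, fixed: 70 mm (x) by 255 mm (y), 60 mm tall, with three round holes of 35 mm diameter, 52 mm deep, in a row along its y at -85, 0 and +85 mm. Origin: centre of its underside.
- stem_black_wing (a point): Wing centre of another loose stem in the rack, all black, no key, same size; leave it.
- stem_blue_wing (a point): Wing centre of another loose stem in the rack, blue, no key, same size; leave it.
- jar1: Closed glass jar, green cap, 64 mm in diameter, 85 mm tall, beyond the rack. Origin: centre of its underside. Leave it.
- jar2: The same with a red cap. Leave it.
- jar3: The same with a green cap. Leave it.

How it is judged:
By the outcome, as a careful person would: the job done as asked, in the order asked, and still so for the second after the job is handed in, while the arm keeps its last pose, push and grip.
It also fails if it takes over 42 s, if anything falls off the work surface, if the arm or the gripper's body presses on something with over 40 N, if the wrist force passes 120 N, or if a joint passes its speed limit or range.

## Working session

There is one attempt and no reset: what is moved stays moved. The work goes in short steps, Python scripts to look and compute and a shell command to move; the robot and the scene stay as the last step left them, time stands still between calls to the robot, and variables do not carry over. Pictures are saved under pics/ and viewed, about 8 in all and at most 12, crops included, and the job is handed in when it is done.

```bash
mkdir -p pics
cat > h.py <<'E'
import numpy as np, cv2
from station import get_obs,get_image,calibration
from scipy.spatial.transform import Rotation as Ro
def snap(n,f=None):
    c=calibration(n); im=get_image(n)
    if f: cv2.imwrite('pics/'+f,im[...,::-1])
    return im,c
def ray(c,u,v):
    f=192/np.tan(np.radians(c['vfov'])/2)
    R=np.array(c['R']);t=np.array(c['t'])
    d=R.T@np.array([(u-c['cx'])/f,(v-c['cy'])/f,1]); return -R.T@t,d
def onz(c,u,v,z):
    o,d=ray(c,u,v); return o+d*(z-o[2])/d[2]
def proj(c,X):
    f=192/np.tan(np.radians(c['vfov'])/2)
    p=np.array(c['R'])@np.array(X)+np.array(c['t']); return f*p[:2]/p[2]+[c['cx'],c['cy']]
def tri(rays):
    A=0;b=0
    for o,d in rays:
        d=d/np.linalg.norm(d);P=np.eye(3)-np.outer(d,d);A=A+P;b=b+P@o
    return np.linalg.solve(A,b)
E
python3 - <<'E'
from h import *
a,ca=snap('scene'); b,cb=snap('top')
cv2.imwrite('pics/st.png',a[...,::-1]); cv2.imwrite('pics/tt.png',b[...,::-1])
for c in(ca,cb):
    print(c['vfov'],c['cx'],c['cy'],ray(c,256,192))
o=get_obs();print(o['tool_pos'],o['tool_rot'],o['opening'],o['t'])
print(Ro.from_rotvec(o['tool_rot']).as_matrix().round(3))
E
```

```text
50.13100621234537 250.62753416522654 193.29528684223325 (array([ 1.28339479, -0.07391234,  0.71572899]), array([-0.73763938,  0.04398238, -0.67389534]))
57.44934368188498 252.5276726434476 190.6395187316711 (array([ 0.45194327, -0.01707075,  0.9314971 ]), array([ 0.2015871 , -0.04044231, -0.9786932 ]))
[ 0.24884071 -0.57266254  0.21437661] [-3.07403946e+00 -6.38784390e-01  2.77985881e-04] 0.08533075225761151 0.1
[[ 0.917  0.398 -0.001]
 [ 0.398 -0.917  0.002]
 [ 0.    -0.002 -1.   ]]
```

View pics/st.png

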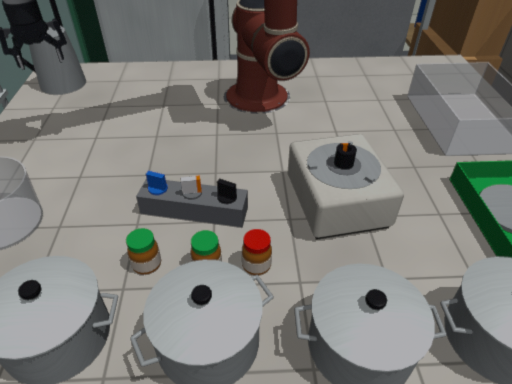

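View pics/tt.png

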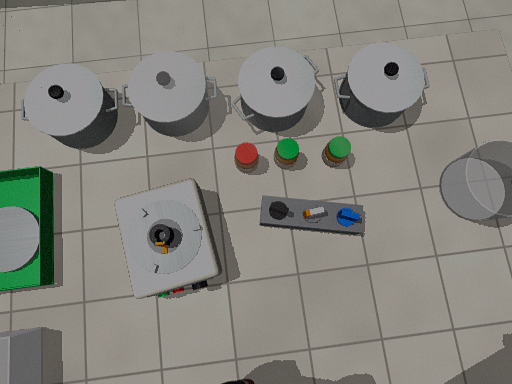

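The pictures show the white stem in the rack's middle hole: top (314,212), orange end at (307,213). In the top view the hub is near (160,236), with orange at about (160,247). Next I'll enlarge both areas.

Run:
```python
from h import *
b=cv2.imread('pics/tt.png');a=cv2.imread('pics/st.png')
cv2.imwrite('pics/c1.png',np.vstack([np.hstack([cv2.resize(b[y:y+50,x:x+66],None,fx=6,fy=6,interpolation=cv2.INTER_CUBIC) for x,y in((130,212),(282,188))]),np.hstack([cv2.resize(a[y:y+50,x:x+66],None,fx=6,fy=6,interpolation=cv2.INTER_CUBIC) for x,y in((312,130),(160,160))])]))
cs={'scene':calibration('scene'),'top':calibration('top')}
for n,im in(('top',b),('scene',a)):
    h=cv2.cvtColor(im,cv2.COLOR_BGR2HSV)
    m=cv2.inRange(h,(6,160,120),(20,255,255))
    k,l,s,ce=cv2.connectedComponentsWithStats(m)
    for i in range(1,k):
        if s[i,4]>4: print(n,s[i],ce[i].round(1),[onz(cs[n],*ce[i],z).round(4) for z in(.1,.12,.166)])
```

```text
top [305 210   6   6  26] [307.3 212.5] [array([ 0.5581, -0.1672,  0.1   ]), array([ 0.5556, -0.1636,  0.12  ]), array([ 0.5497, -0.1552,  0.166 ])]
top [157 242   6   3  13] [159.5 243.1] [array([0.5298, 0.1892, 0.1   ]), array([0.528 , 0.1842, 0.12  ]), array([0.5237, 0.1728, 0.166 ])]
top [163 248   4   5  13] [164.9 250.5] [array([0.5111, 0.1777, 0.1   ]), array([0.5097, 0.173 , 0.12  ]), array([0.5064, 0.1623, 0.166 ])]
scene [343 143   5   3  11] [345.  143.6] [array([0.437, 0.203, 0.1  ]), array([0.4645, 0.194 , 0.12  ]), array([0.5277, 0.1733, 0.166 ])]
scene [197 176   4  16  44] [198.2 183. ] [array([ 0.5728, -0.1638,  0.1   ]), array([ 0.5959, -0.1609,  0.12  ]), array([ 0.649 , -0.1542,  0.166 ])]
```

View pics/c1.png

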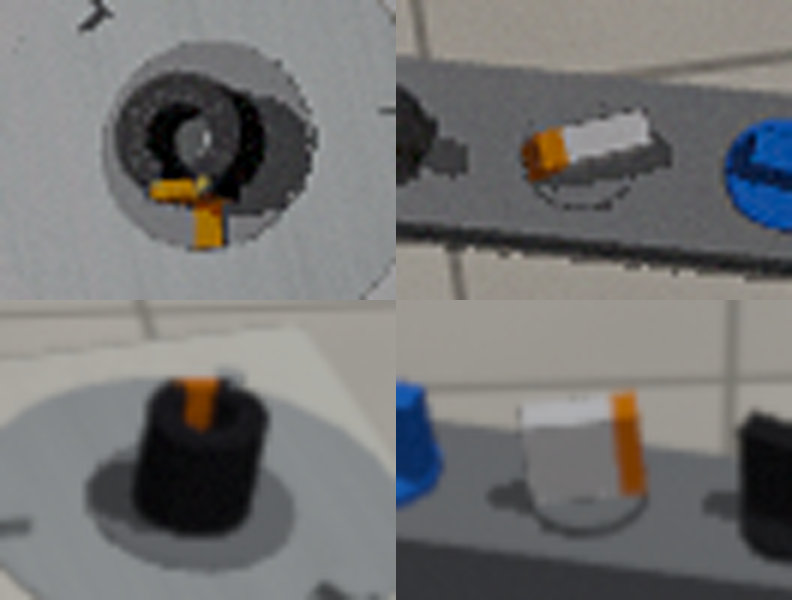

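Run:
```python
from h import *
b=cv2.imread('pics/tt.png');c=calibration('top')
h=cv2.cvtColor(b,cv2.COLOR_BGR2HSV)
# wing: white + orange around stem
roi=np.zeros(b.shape[:2],np.uint8);roi[200:225,300:328]=1
g=b.min(2)
w=((g>165)&(roi>0)); o=(cv2.inRange(h,(6,160,120),(20,255,255))>0)&(roi>0)
for n,m in(('white',w),('orange',o)):
    v,u=np.nonzero(m);print(n,m.sum(),u.mean(),v.mean(),onz(c,u.mean(),v.mean(),.106))
pts=np.argwhere(w|o)[:,::-1].astype(np.float32)
X=np.array([onz(c,u,v,.106)[:2] for u,v in pts]);r=cv2.minAreaRect((X*1000).astype(np.float32));print(r,r[0])
# hub: dark ring
hc=onz(c,160.2,234.3,.166);print('hub',hc, [onz(c,u,v,.166)[:2].round(4) for u,v in((159.5,243.1),(150,234.3),(170.2,234.3))])
k=onz(c,164.9,250.5,.121);print('strip',k)
```

```text
white 0 nan nan [nan nan nan]
orange 26 307.34615384615387 212.5 [ 0.55734714 -0.1660779   0.106     ]
((557.561279296875, -166.4143524169922), (13.660928726196289, 9.885506629943848), 5.010227680206299) (557.561279296875, -166.4143524169922)
hub [0.54233676 0.16988929 0.166     ] [array([0.5236, 0.1727]), array([0.5451, 0.1919]), array([0.5396, 0.1483])]
strip [0.50956865 0.17286934 0.121     ]<stdin>:9: RuntimeWarning: Mean of empty slice.
  ret = ret.dtype.type(ret / rcount)
```

```bash
python3 -m jog '[[3.6,-1.9,-0.5,0,0,-0.11,0],[7.2,-3.8,-1,0,0,-0.22,0],[10.8,-5.7,-1.5,0,0,-0.33,0],[14.4,-7.6,-2,0,0,-0.44,0],[18,-9.5,-2.5,0,0,-0.55,0],[21.6,-11.4,-3,0,0,-0.66,0],[25.2,-13.3,-3.5,0,0,-0.77,0],[28.8,-15.2,-4,0,0,-0.88,0]]' 40
python3 - <<'E'
from h import *
o=get_obs();R=Ro.from_rotvec(o['tool_rot']).as_matrix();print(R.round(3));d=R.T@(np.array([.557,-.185,.25])-o['tool_pos']);print(d)
E
```

```text
t: 0.77
tool_pos: [0.4531, -0.3166, 0.2545]
tool_rot: [-2.504, -1.894, -0.001]
contact_force: [0.4, -0.2, 0.6]
opening: 0.0856
[[ 0.272  0.962 -0.001]
 [ 0.962 -0.272  0.002]
 [ 0.002 -0.001 -1.   ]]
[0.15493167 0.06412034 0.00469804]
```

```bash
python3 -m jog '[[3.6,1.5,0,0,0,-0.1,0],[7.2,3,0,0,0,-0.2,0],[10.8,4.5,0,0,0,-0.3,0],[14,6,0,0,0,-0.3,0],[15.5,6.4,0,0,0,-0.3,0],[15.5,6.4,0,0,0,-0.3,0]]'
python3 - <<'E'
from h import *
o=get_obs();print(o['tool_pos'],Ro.from_rotvec(o['tool_rot']).as_matrix().round(3))
im,c=snap('wrist','w1.png')
print(c['vfov'],c['cx'],c['cy'],proj(c,[.557,-.185,.106]),proj(c,[.557,-.165,.106]),ray(c,256,192))
E
```

```text
t: 1.27
tool_pos: [0.5581, -0.1818, 0.2539]
tool_rot: [-2.187, -2.251, -0.002]
contact_force: [-0.3, -0.2, -0.1]
opening: 0.0852
[ 0.55811769 -0.18178962  0.25393789] [[-0.029  1.    -0.002]
 [ 1.     0.029  0.004]
 [ 0.004 -0.002 -1.   ]]
71.5108250996448 254.99324889202552 193.71869687218555 [253.60692497 180.73188162] [254.09403752 164.16595389] (array([ 0.55678235, -0.10251821,  0.41272197]), array([ 0.01088936, -0.29993832, -0.95392569]))
```

View pics/w1.png

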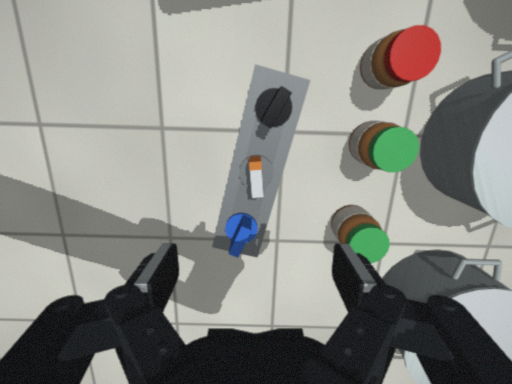

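The wrist view shows the white wing centred near (257,178), its orange end at (255,160), long axis roughly along the tool's x. Next I'll segment it for accurate numbers.

Run:
```python
from h import *
im,c=snap('wrist')
x0,y0,x1,y1=236,148,278,206
crop=im[y0:y1,x0:x1]
big=cv2.resize(crop,None,fx=10,fy=10,interpolation=cv2.INTER_CUBIC)
cv2.imwrite('pics/w1c.png',big[...,::-1])
h=cv2.cvtColor(big,cv2.COLOR_RGB2HSV)
o=cv2.inRange(h,(5,150,80),(22,255,255)); w=cv2.inRange(h,(0,0,160),(180,60,255))
for n,m in(('o',o),('w',w)):
    k,l,s,ce=cv2.connectedComponentsWithStats(m);i=1+np.argmax(s[1:,4])
    p=np.argwhere(l==i)[:,::-1].astype(np.float32)
    uv=(p+.5)/10-.5+[x0,y0]
    o_,_=ray(c,0,0);X=np.array([onz(c,u,v,.106)[:2] for u,v in uv[::7]])*1000
    r=cv2.minAreaRect(X.astype(np.float32));print(n,s[i],uv.mean(0),r,X.min(0),X.max(0)); print(cv2.boxPoints(r).round(1).tolist())
for n in('top','scene'):print(n,ray(calibration(n),0,0)[0])
```

```text
o [  143    70   118   131 13134] [255.59583523 161.26493071] ((557.515625, -163.1636199951172), (13.205554008483887, 14.622485160827637), 6.079983711242676) [ 551.04571171 -171.00148185] [ 564.72836777 -155.44362216]
[[550.2000122070312, -156.60000610351562], [551.7000122070312, -171.10000610351562], [564.9000244140625, -169.6999969482422], [563.2999877929688, -155.1999969482422]]
w [  150   199   138   285 32200] [257.39374534 181.88435094] ((560.583251953125, -188.52798461914062), (14.360320091247559, 34.80978012084961), 6.0143961906433105) [ 552.16529779 -205.67786593] [ 569.31760012 -170.49922505]
[[551.5999755859375, -172.0], [555.2999877929688, -206.60000610351562], [569.5, -205.10000610351562], [565.9000244140625, -170.5]]
top [ 0.45194327 -0.01707075  0.9314971 ]
scene [ 1.28339479 -0.07391234  0.71572899]
```

View pics/w1c.png

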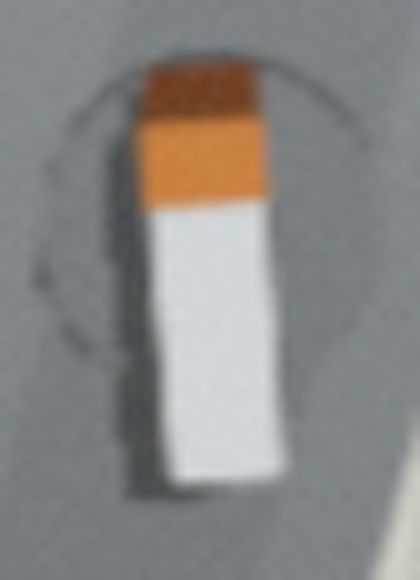

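The crop shows the wing's top face with a darker orange end face above it. The white part measures 34.8 x 14.4 mm, which matches the 34 x 14 expected. That puts the wing centre at about (0.5601, -0.1836) and its yaw at 96°.

```bash
python3 -m jog '[[-0.2,0.2,4,0,0,-0.075,0],[-0.26,0.23,8,0,0,-0.075,0],[-0.26,0.23,12,0,0,-0.075,0],[-0.26,0.23,15,0,0,-0.075,0],[-0.26,0.23,17,0,0,-0.075,0],[-0.26,0.23,17.4,0,0,-0.075,0],[-0.26,0.23,17.4,0,0,-0.075,0],[-0.26,0.23,17.4,0,0,-0.075,0]]'
python3 - <<'E'
from h import *
o=get_obs();R=Ro.from_rotvec(o['tool_rot']).as_matrix();print(R.round(4));print(100*R.T@(np.array([.5601,-.1836,.080])-o['tool_pos']))
E
```

```text
t: 2.03
tool_pos: [0.5591, -0.188, 0.0815]
tool_rot: [-2.108, -2.328, -0.001]
contact_force: [-0.2, 1.6, 0.9]
opening: 0.0855
[[-9.910e-02  9.951e-01 -5.000e-04]
 [ 9.951e-01  9.910e-02  1.100e-03]
 [ 1.200e-03 -4.000e-04 -1.000e+00]]
[0.42789652 0.14099032 0.14990357]
```

```bash
python3 -m jog '[[0.4,0.14,0.15,0,0,0,0],[0.4,0.14,0.15,0,0,0,0],[0.4,0.14,0.15,0,0,0,255],[0.4,0.14,0.15,0,0,0,255],[0.4,0.14,0.15,0,0,0,255],[0.4,0.14,0.15,0,0,0,255],[0.4,0.14,0.15,0,0,0,255],[0.4,0.14,0.15,0,0,0,255]]' 50; python3 -m jog '[[0,0,0,0,0,0,255],[0,0,0,0,0,0,255],[0,0,0,0,0,0,255],[0,0,0,0,0,0,255]]' 50;python3 - <<'E'
from h import *
snap('wrist','w2.png')
E
```

```text
t: 2.7
tool_pos: [0.5599, -0.1839, 0.08]
tool_rot: [-2.107, -2.328, 0.0]
contact_force: [-6.4, 0.1, 8.7]
opening: 0.0126
t: 3.03
tool_pos: [0.5599, -0.1839, 0.08]
tool_rot: [-2.107, -2.328, 0.0]
contact_force: [-1.4, 0.9, 0.8]
opening: 0.0121
```

View pics/w2.png

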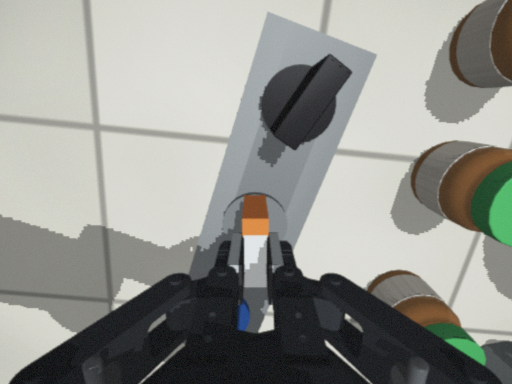

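The wing is gripped: opening 12 mm, orange end showing ahead of the pads at (255,215), neighbouring stems clear. Next I'll lift, then carry towards the hub.

```bash
python3 -m jog '[[0,0,-1,0,0,0,255],[0,0,-3,0,0,0,255],[0,0,-6,0,0,0,255],[0,0,-10,0,0,0,255],[0,0,-14,0,0,0,255],[0,0,-17,0,0,0,255],[0,0,-18,0,0,0,255],[0,0,-18,0,0,0,255]]' 80
python3 - <<'E'
from h import *
o=get_obs();R=Ro.from_rotvec(o['tool_rot']).as_matrix();print(R.round(4));print(100*R.T@(np.array([.64,.165,.26])-o['tool_pos']))
E
```

```text
t: 3.75
tool_pos: [0.5618, -0.1848, 0.2646]
tool_rot: [2.105, 2.325, 0.004]
contact_force: [0.4, 0.7, -1.7]
opening: 0.0113
[[-0.0992  0.9951  0.0056]
 [ 0.9951  0.0992 -0.0021]
 [-0.0026  0.0054 -1.    ]]
[34.03671435 11.25279187  0.43503824]
```

```bash
python3 -m jog '[[3,1,0,0,0,-0.1,255],[6,2,0,0,0,-0.2,255],[9,3,0,0,0,-0.3,255],[12,4,0,0,0,-0.4,255],[15,5,0,0,0,-0.5,255],[18,6,0,0,0,-0.6,255],[21,7,0,0,0,-0.7,255],[24,8,0,0,0,-0.8,255]]' 80
python3 - <<'E'
from h import *
o=get_obs();R=Ro.from_rotvec(o['tool_rot']).as_matrix();print(R.round(4));print(100*R.T@(np.array([.64,.165,.26])-o['tool_pos']),3.0-np.arctan2(R[1,0],R[0,0]))
E
```

```text
t: 4.42
tool_pos: [0.6162, 0.0635, 0.2604]
tool_rot: [1.027, 2.968, -0.003]
contact_force: [-0.2, -0.1, -2.0]
opening: 0.0113
[[-7.860e-01  6.182e-01 -1.000e-04]
 [ 6.182e-01  7.860e-01 -1.900e-03]
 [-1.100e-03 -1.600e-03 -1.000e+00]]
[4.40138738 9.44696593 0.01682489] 0.5248249751572782
```

```bash
python3 -m jog '[[1.2,2.5,0,0,0,-0.11,255],[2.4,5,0,0,0,-0.22,255],[3.6,7.5,0,0,0,-0.33,255],[4.4,9.4,0,0,0,-0.44,255],[4.4,9.4,0,0,0,-0.525,255],[4.4,9.4,0,0,0,-0.525,255],[4.4,9.4,0,0,0,-0.525,255],[4.4,9.4,0,0,0,-0.525,255]]' 80
python3 - <<'E'
from h import *
im,c=snap('wrist','w3.png')
o=get_obs();R=Ro.from_rotvec(o['tool_rot']).as_matrix();print(R.round(4));p=proj(c,[.5423,.170,.166]);print(p,ray(c,256,192)[0],o['tool_pos'])
u,v=p.astype(int);x0=max(u-66,0);y0=max(v-50,0);np.save('x0',[x0,y0]);print(x0,y0)
a=np.hstack([cv2.resize(im,(400,300)),cv2.resize(im[y0:y0+100,x0:x0+132],(396,300),interpolation=cv2.INTER_CUBIC)]);cv2.imwrite('pics/w3b.png',a[...,::-1])
E
```

```text
t: 5.08
tool_pos: [0.639, 0.164, 0.2581]
tool_rot: [-0.226, -3.131, 0.004]
contact_force: [0.3, -0.7, -1.6]
opening: 0.0112
[[-0.9897  0.1433 -0.0022]
 [ 0.1433  0.9897 -0.0023]
 [ 0.0018 -0.0026 -1.    ]]
[245.6936787   85.96529605] [0.56179225 0.17643057 0.41681319] [0.63918781 0.16388782 0.2587392 ]
179 35
```

View pics/w3b.png

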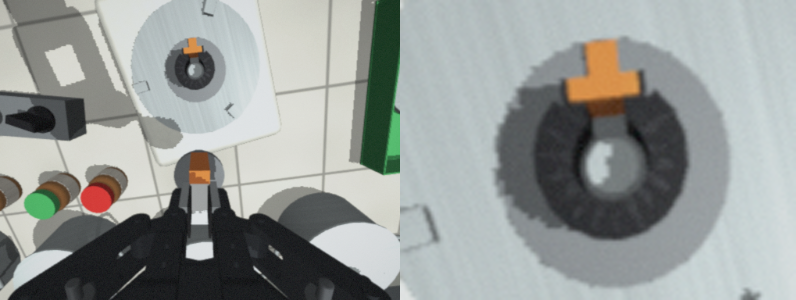

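The hub is plainly visible, its top ring centred near (249.7,89.5) and the orange rim mark towards the top of the picture. I'll fit the circle to the ring and get the yaw from the mark.

Run:
```python
from h import *
im,c=snap('wrist')
o=get_obs();R=Ro.from_rotvec(o['tool_rot']).as_matrix()
x0,y0=179,35
big=cv2.resize(im[y0:y0+100,x0:x0+132],None,fx=6,fy=6,interpolation=cv2.INTER_CUBIC)
U=lambda p:(np.asarray(p,float)+.5)/6-.5+[x0,y0]
g=cv2.GaussianBlur(cv2.cvtColor(big,cv2.COLOR_RGB2GRAY),(7,7),0)
h=cv2.cvtColor(big,cv2.COLOR_RGB2HSV)
for T in(58,68,78):
    m=cv2.morphologyEx((g<T).astype(np.uint8),cv2.MORPH_OPEN,np.ones((9,9)))
    k,l,s,ce=cv2.connectedComponentsWithStats(m);i=1+np.argmax(s[1:,4])
    cn=max(cv2.findContours((l==i).astype(np.uint8),0,1)[0],key=cv2.contourArea)
    hu=cv2.convexHull(cn)[:,0]
    X=np.array([onz(c,*U(p),.166)[:2] for p in hu])*1000
    # circle fit, robust
    from scipy.optimize import least_squares
    r=least_squares(lambda q:np.hypot(*(X-q[:2]).T)-q[2],[542,170,22],loss='soft_l1')
    print(T,s[i],r.x.round(2),np.abs(r.fun).mean().round(2))
ctr=r.x[:2]
om=cv2.inRange(h,(5,120,190),(25,255,255));k,l,s,ce=cv2.connectedComponentsWithStats(om)
for i in range(1,k):
    if s[i,4]>100:
        print(s[i],onz(c,*U(ce[i]),.166))
# split orange T: wide bar rim (rows) and strip
ys=np.unique(np.nonzero(om)[0])
for y in ys[::6]:
    xs=np.nonzero(om[y])[0];a=onz(c,*U((xs.min(),y)),.166)*1000;b=onz(c,*U((xs.max(),y)),.166)*1000;print(y,xs.min(),xs.max(),((a+b)/2)[:2].round(1),np.linalg.norm(a-b).round(1))
np.savez('w3',im=im);print(o['tool_pos'],R.round(4).tolist())
```

```text
58 [  271   192   295   279 38940] [544.22 171.91  21.57] 0.31
68 [  268   188   302   285 52987] [544.05 172.01  22.09] 0.15
78 [  265   169   308   305 57074] [543.81 171.9   22.55] 0.17
[ 341   80  134  114 7877] [0.5212686  0.17345331 0.166     ]
80 419 427 [513.5 177.2] 1.1
86 378 430 [513.9 174.5] 7.3
92 375 431 [514.6 174.2] 7.9
98 376 432 [515.4 174.3] 7.9
104 376 432 [516.2 174.1] 7.9
110 377 432 [516.9 174.1] 7.8
116 377 433 [517.7 174.1] 7.9
122 377 433 [518.4 173.9] 7.9
128 379 434 [519.2 174. ] 7.8
134 380 435 [520.  174.1] 7.8
140 381 436 [520.8 174.1] 7.8
146 381 441 [521.6 174.3] 8.5
152 375 470 [522.6 175.8] 13.5
158 367 443 [523.  173.2] 10.8
164 344 444 [523.5 171.6] 14.2
170 346 445 [524.3 171.7] 14.1
176 350 474 [525.4 173.9] 17.7
182 344 472 [526.1 173.2] 18.3
188 341 428 [526.4 169.7] 12.4
[0.63940939 0.16382427 0.25928496] [[-0.9897, 0.1432, -0.0013], [0.1432, 0.9897, -0.0022], [0.001, -0.0023, -1.0]]
```

Run:
```python
from h import *
im=np.load('w3.npz')['im'];c=calibration('wrist')
o=get_obs();R=Ro.from_rotvec(o['tool_rot']).as_matrix();p=np.array(o['tool_pos'])
x0,y0=230,185;big=cv2.resize(im[y0:y0+75,x0:x0+56],None,fx=8,fy=8,interpolation=cv2.INTER_CUBIC)
cv2.imwrite('pics/w3d.png',big[...,::-1])
U=lambda q:(np.asarray(q,float)+.5)/8-.5+[x0,y0]
h=cv2.cvtColor(big,cv2.COLOR_RGB2HSV)
om=cv2.inRange(h,(5,120,150),(25,255,255))
for y in range(0,600,16):
    xs=np.nonzero(om[y])[0]
    if len(xs)>40:
        a,b=[R.T@(onz(c,*U((x,y)),p[2]+.026)-p)*1000 for x in(xs.min(),xs.max())];print(y,xs.min(),xs.max(),a.round(1),b.round(1),h[y,(xs.min()+xs.max())//2])
```

```text
272 99 312 [ 21.5  -6.3 -26. ] [ 21.6   8.  -26. ] [ 14 174 189]
288 102 312 [ 20.4  -6.1 -26. ] [ 20.4   8.  -26. ] [ 14 168 220]
304 104 310 [ 19.2  -6.  -26. ] [ 19.2   7.9 -26. ] [ 15 168 218]
320 103 310 [ 18.   -6.1 -26. ] [ 18.    7.9 -26. ] [ 14 171 218]
336 105 310 [ 16.8  -6.  -26. ] [ 16.8   8.  -26. ] [ 14 171 209]
352 103 310 [ 15.6  -6.1 -26. ] [ 15.7   8.  -26. ] [ 13 172 188]
368 104 307 [ 14.4  -6.1 -26. ] [ 14.5   7.8 -26. ] [ 11 173 162]
384 105 310 [ 13.2  -6.  -26. ] [ 13.2   8.  -26. ] [ 11 180 160]
```

View pics/w3d.png

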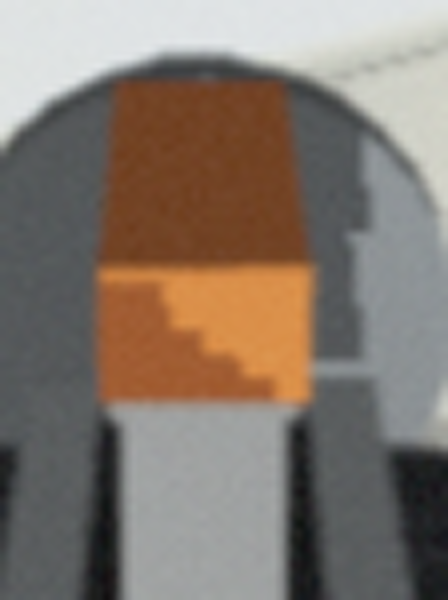

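Run:
```python
from h import *
c=calibration('scene');print('scene hub',onz(c,346.4,148.5,.166))
o=get_obs();R=Ro.from_rotvec(o['tool_rot']).as_matrix();print(100*R.T@(np.array([.5436,.171,.245])-o['tool_pos']))
```

```text
scene hub [0.54628676 0.17249722 0.166     ]
[ 9.58350851 -0.6582599   1.43978077]
```

```bash
python3 -m jog '[[3,-0.2,0.4,0,0,-0.04,255],[6,-0.4,0.8,0,0,-0.08,255],[8,-0.6,1.2,0,0,-0.08,255],[9.3,-0.66,1.4,0,0,-0.08,255],[9.6,-0.66,1.4,0,0,-0.08,255],[9.6,-0.66,1.4,0,0,-0.08,255],[9.6,-0.66,1.4,0,0,-0.08,255]]' 80
python3 - <<'E'
from h import *
im,c=snap('scene')
o=get_obs();R=Ro.from_rotvec(o['tool_rot']).as_matrix();print(R.round(4),o['tool_pos'],o['contact_force'],100*R.T@(np.array([.5436,.171,.230])-o['tool_pos']))
t,ct=snap('top')
cv2.imwrite('pics/s2.png',np.hstack([cv2.resize(im[90:190,295:395],None,fx=4,fy=4,interpolation=cv2.INTER_CUBIC),cv2.resize(t[190:290,110:210],None,fx=4,fy=4)])[...,::-1])
p=R@[0,0,.060]+o['tool_pos'];print('tip',p,proj(c,p),'mouth',proj(c,[.5436,.171,.166]))
E
```

```text
t: 5.77
tool_pos: [0.5441, 0.1707, 0.246]
tool_rot: [0.101, 3.14, -0.003]
contact_force: [0.3, -0.4, -1.8]
opening: 0.0113
[[-9.979e-01  6.450e-02 -1.000e-04]
 [ 6.450e-02  9.979e-01 -2.100e-03]
 [-0.000e+00 -2.100e-03 -1.000e+00]] [0.54432193 0.1706912  0.24589943] [-0.42938587  0.33018111 -1.71628165] [0.07406154 0.02948927 1.58988361]
tip [0.54431485 0.1705657  0.18589956] [346.74068375 140.71732289] mouth [345.48275828 147.8079765 ]
```

View pics/s2.png

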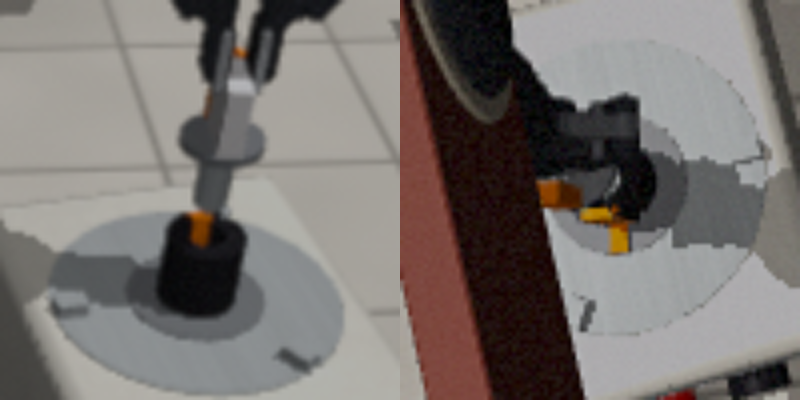

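Scene view (left): the stem hangs right over the hub, with its tip at about (347,142) and the mouth at (346,148). The top view is partly hidden by the arm. Next comes the insertion, starting slowly.

```bash
python3 -m jog '[[0.06,0.03,0.6,0,0,0,255],[0.06,0.03,1.2,0,0,0,255],[0.06,0.03,1.8,0,0,0,255],[0.06,0.03,2.1,0,0,0,255],[0.06,0.03,2.4,0,0,0,255],[0.06,0.03,2.4,0,0,0,255]]' 80;python3 -c "
from h import *
o=get_obs();print(o['tool_pos'],o['contact_force'],o['wrist_torque'])"
```

```text
t: 6.37
tool_pos: [0.5434, 0.1713, 0.2207]
tool_rot: [-0.101, -3.138, 0.003]
contact_force: [0.6, 1.4, -2.7]
opening: 0.0112
[0.54341715 0.17126124 0.22068179] [ 0.56069723  1.44411891 -2.66277405] [ 0.24824983  0.01650374 -0.02192648]
```

```bash
python3 -m jog '[[0,0.03,0.4,0,0,0,255],[0,0.03,0.7,0,0,0,255],[0,0.03,0.9,0,0,0,255],[0,0.03,1.1,0,0,0,255],[0,0.03,1.2,0,0,0,255],[0,0.03,1.2,0,0,0,255]]' 80;python3 -c "
from h import *
o=get_obs();print(o['tool_pos'],o['contact_force'],o['wrist_torque'])"
```

```text
t: 6.87
tool_pos: [0.5433, 0.1715, 0.2084]
tool_rot: [-0.101, -3.138, 0.003]
contact_force: [0.2, 0.9, -2.0]
opening: 0.0114
[0.54332759 0.17153256 0.20840692] [ 0.17553831  0.86150523 -1.9930051 ] [ 0.15823042 -0.05909084 -0.04145777]
```

The force stays at the stem's own weight past the depth where the key would have landed on the rim, so it seems to have entered the keyway. I'll carry on.

```bash
python3 -m jog '[[0,0.02,0.4,0,0,0,255],[0,0.02,0.8,0,0,0,255],[0,0.02,1.2,0,0,0,255],[0,0.02,1.5,0,0,0,255],[0,0.02,1.7,0,0,0,255],[0,0.02,1.9,0,0,0,255],[0,0.02,1.9,0,0,0,255]]' 80;python3 -c "
from h import *
o=get_obs();print(o['tool_pos'],o['contact_force'],o['wrist_torque'])"
```

```text
t: 7.45
tool_pos: [0.5438, 0.1718, 0.1909]
tool_rot: [-0.101, -3.139, 0.002]
contact_force: [-2.0, 0.0, 5.9]
opening: 0.0112
[0.54380248 0.17175452 0.19092538] [-1.99667064  0.02216582  5.9488597 ] [-0.11125822  0.4301774   0.00738081]
```

```bash
python3 -m jog '[[0.03,0,0.2,0,0,0,255],[0.03,0,0.35,0,0,0,255],[0.03,0,0.5,0,0,0,255],[0.03,0,0.6,0,0,0,255],[0.03,0,0.6,0,0,0,255],[0.03,0,0.6,0,0,0,255]]' 100;python3 -c "
from h import *
o=get_obs();print(o['tool_pos'],o['contact_force'],o['wrist_torque'])"
```

```text
t: 7.95
tool_pos: [0.5442, 0.1718, 0.1874]
tool_rot: [0.101, 3.139, -0.002]
contact_force: [-2.5, -1.3, 8.2]
opening: 0.0108
[0.54417255 0.17176649 0.18743567] [-2.49904618 -1.31493608  8.23628653] [-0.1827607   0.70146366  0.05481448]
```

```bash
python3 -m jog '[[0.08,-0.02,0.15,0,0,0,255],[0.08,-0.02,0.3,0,0,0,255],[0.08,-0.02,0.4,0,0,0,255],[0.08,-0.02,0.4,0,0,0,255],[0.08,-0.02,0.4,0,0,0,255],[0.08,-0.02,0.4,0,0,0,255]]' 100;python3 -c "
from h import *
o=get_obs();print(o['tool_pos'],o['contact_force'],o['wrist_torque'])"
```

```text
t: 8.45
tool_pos: [0.5441, 0.1717, 0.1864]
tool_rot: [0.101, 3.136, -0.002]
contact_force: [-3.5, -0.5, 9.4]
opening: 0.0107
[0.54412455 0.17173384 0.18640274] [-3.4672257  -0.54894108  9.35662485] [-0.06481438  0.79903425 -0.01905719]
```

```bash
python3 -m jog '[[0.12,0,0.4,0,0,0,255],[0.12,0,0.6,0,0,0,255],[0.12,0,0.8,0,0,0,255],[0.12,0,0.8,0,0,0,255],[0.12,0,0.8,0,0,0,255],[0.12,0,0.8,0,0,0,255]]' 100;python3 - <<'E'
from h import *
o=get_obs();print(o['tool_pos'],o['contact_force'],o['wrist_torque'])
im,c=snap('scene');w,cw=snap('wrist')
cv2.imwrite('pics/s3.png',np.hstack([cv2.resize(im[100:190,300:390],(400,400),interpolation=cv2.INTER_CUBIC),cv2.resize(w[150:300,180:330],(400,400),interpolation=cv2.INTER_CUBIC)])[...,::-1])
E
```

```text
t: 8.95
tool_pos: [0.5444, 0.1717, 0.1862]
tool_rot: [0.1, 3.132, -0.002]
contact_force: [-11.6, -3.3, 26.7]
opening: 0.0108
[0.54438843 0.17169222 0.18624476] [-11.58617457  -3.3443876   26.71998371] [-5.65925062e-01  2.32952872e+00 -1.81264705e-03]
```

View pics/s3.png

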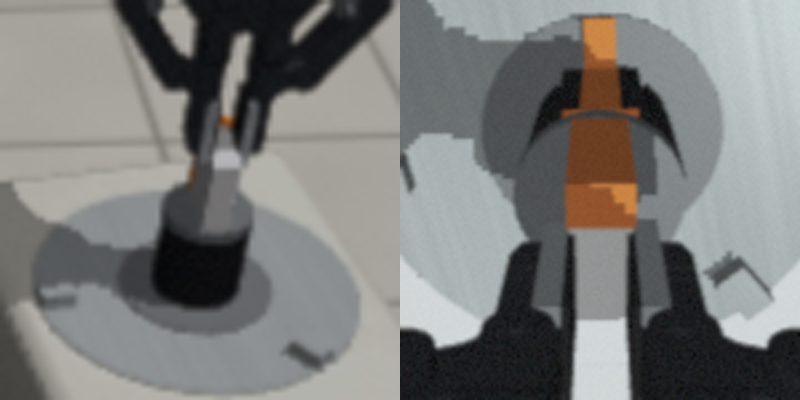

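The stem stopped hard at TCP z 0.1862, against 0.186 expected for home, and the force jumped to 27 N. Both views show the collar on the hub and the orange end over the keyway mark and strip. I'll ease the sideways load a little while keeping the press on.

```bash
python3 -m jog '[[0.3,0.05,0.6,0,0,0,255],[0.3,0.05,0.6,0,0,0,255],[0.3,0.05,0.6,0,0,0,255],[0.3,0.05,0.6,0,0,0,255],[0.3,0.05,0.6,0,0,0,255],[0.3,0.05,0.6,0,0,0,255]]' 100;python3 -c "
from h import *
o=get_obs();print(o['tool_pos'],Ro.from_rotvec(o['tool_rot']).as_matrix()[:,2],o['contact_force'],o['wrist_torque'])"
```

```text
t: 9.55
tool_pos: [0.5436, 0.1721, 0.1863]
tool_rot: [0.1, 3.126, -0.003]
contact_force: [-4.9, -2.7, 17.9]
opening: 0.0106
[0.54362264 0.1720621  0.18626054] [ 0.01426436 -0.00221504 -0.99989581] [-4.88767455 -2.74369046 17.92568231] [-0.5143932   1.07945019  0.04472807]
```

```bash
python3 -m jog '[[0.15,0.05,0.6,0,0.02,0,255],[0.15,0.05,0.6,0,0.02,0,255],[0.15,0.05,0.6,0,0.02,0,255],[0.15,0.05,0.6,0,0.02,0,255],[0.15,0.05,0.6,0,0.02,0,255],[0.15,0.05,0.6,0,0.02,0,255]]' 100;python3 -c "
from h import *
o=get_obs();print(o['tool_pos'],Ro.from_rotvec(o['tool_rot']).as_matrix()[:,2],o['contact_force'],o['wrist_torque'])"
```

```text
t: 10.05
tool_pos: [0.5443, 0.1721, 0.1863]
tool_rot: [0.101, 3.14, -0.003]
contact_force: [-5.9, -3.8, 19.3]
opening: 0.0107
[0.54426087 0.17210406 0.18632879] [ 1.40675720e-04 -2.09998803e-03 -9.99997785e-01] [-5.94527775 -3.75773682 19.27777993] [-0.71791225  1.19521588  0.00423117]
```

Run:
```python
from h import *
im,c=snap('scene');w,cw=snap('wrist')
cv2.imwrite('pics/s4.png',np.hstack([cv2.resize(im[120:180,315:375],(400,400),interpolation=cv2.INTER_CUBIC),cv2.resize(w[150:300,180:330],(400,400),interpolation=cv2.INTER_CUBIC)])[...,::-1])
o=get_obs();print(o['t'],o['tool_pos'],o['contact_force'],o['opening'])
```

```text
10.15 [0.54427536 0.17211675 0.18636009] [-6.67068717 -3.73210078 18.09196934] 0.010416563759000935
```

View pics/s4.png

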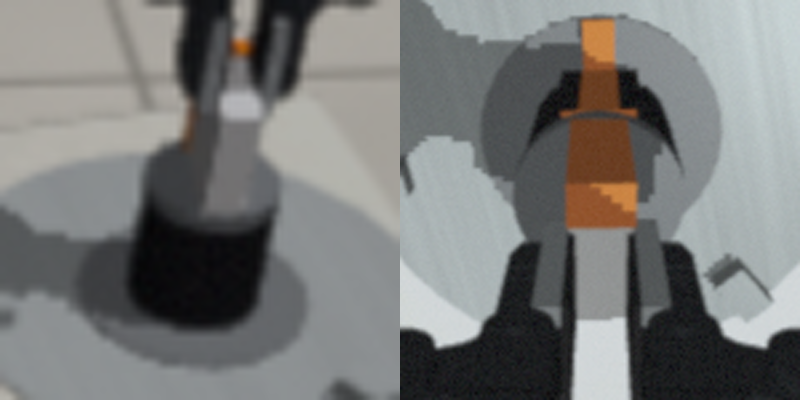

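The collar sits flush on the hub with no gap, the orange end lines up with the keyway mark and strip, and the grip is steady with about 18 N of downward press. I'm handing in.

```bash
python3 -c "
from station import *
print(finish_job()); o=get_obs(); print(o['t'],o['tool_pos'],o['contact_force'])"
```

```text
the job is handed in; nothing more can be done
None
the job is handed in; nothing more can be done
```

The white-winged stem is in the drive hub, fully home, and I handed the job in at about 10.2 s with the arm still gripping the wing and pressing down. I took it from the rack's middle hole, carried it over, turned it to the keyway and pushed it in against the spring.

**Key:** there was no upward force at the depth where a misaligned key would have landed on the rim, so it went into the keyway first time.

**Home:** the stem stopped hard at TCP z 0.1863 m, against 0.186 expected. The force jumped from about 9 N to 27 N in 0.2 mm, which is the collar meeting the hub.

**Last checks:** the press is about 18 N, the tool is vertical to about 2 mrad, and the opening of 10.4 mm shows the wing still held. The last pictures show the collar flush on the hub and the orange end in line with the orange mark and strip.

**Disagreements and gaps:**
- The cameras' estimates of the hub centre differed by 2–4 mm, so I used a value in between and watched the forces.
- A sideways load of about 7–8 N remained at the end. I tried to ease it, and it fell only from about 12 N.
- I saw no sign of contact with the other stems or the jars, but I did not photograph them again at the end.

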